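# Put the hand tools back into their foam inlays

### The job

Put the four hand tools away in the drawer: lay the small spanner, the large spanner, the pliers and the screwdriver each into the foam cut-out made for it, so that every tool lies flat on the bottom of its own cut-out. Leave the glue bottle and the tape measure where they stand.

Things in the scene. Friction and masses are not known exactly. Their poses are not given: they have to be found in the camera images.
- spanner_10: The small chrome combination spanner, 130 long (y) x 24 x 9 mm thick, lying flat, loose. Origin: middle of its length, on the underside. Ring end at +y, open jaw at -y. Shank 12 mm wide at the origin: grip it there.
- spanner_13: The large chrome combination spanner, 160 long (y) x 28 x 9 mm thick, lying flat, loose. Origin: middle of its length, on the underside. Ring end at +y, open jaw at -y. Shank 14 mm wide at the origin: grip it there.
- pliers: Combination pliers with red handles, 164 long (y) x 52 x 12 mm thick, lying flat, loose, do not open. Origin: middle of the length, on the underside. Handles at +y, steel jaws at -y. 38 mm wide over both handles at y = +10 mm: grip them there.
- screwdriver_mid (a point): Screwdriver, 195 mm long (y), lying on the table, loose: faceted red grip 32 wide x 27 mm high from y = 2 to 98 mm, thin steel blade to -y. This point: on its axis at the middle of the length, 13 mm above the underside of the grip. Grip it at y = +40 mm, where it balances.
- spanner_10_inlay: Fixed block of hard black foam, 78 wide x 248 long (y) x 22 mm high, one of four side by side in a blue drawer. Origin: underside, below the middle of the 48 mm wide finger trough that crosses it along x (trough floor at z 7). Cut-out lined yellow, 8 mm clear all round: small spanner's outline, 146 mm long, floor z 15. Seated, the spanner's origin is at (0, 0, 15).
- spanner_13_inlay: Fixed block of hard black foam, 78 wide x 248 long (y) x 22 mm high, one of four side by side in a blue drawer. Origin: underside, below the middle of the 48 mm wide finger trough that crosses it along x (trough floor at z 7). Cut-out lined yellow, 8 mm clear all round: large spanner's outline, 176 mm long, floor z 15. Seated, the spanner's origin is at (0, 0, 15).
- pliers_inlay: Fixed block of hard black foam, 78 wide x 248 long (y) x 22 mm high, one of four side by side in a blue drawer. Origin: underside, below the middle of the 48 mm wide finger trough that crosses it along x (trough floor at z 7). Cut-out lined yellow, 8 mm clear all round: narrow for the jaws (-y), wide for the handles (+y), floor z 13. Seated, the pliers' origin is at (0, -10, 13).
- screwdriver_inlay: Fixed block of hard black foam, 78 wide x 248 long (y) x 22 mm high, one of four side by side in a blue drawer. Origin: underside, below the middle of the 48 mm wide finger trough that crosses it along x (trough floor at z 7). Cut-out lined yellow, 8 mm clear all round: narrow for the blade (-y), wide for the grip (+y), floor z 7. Seated, screwdriver_mid is at (0, -40, 20).
- glue_bottle: Upright white glue bottle with an orange nozzle, 62 mm across, 167 mm high, loose; a bystander. Origin: centre of its underside.
- tape_measure: Yellow tape measure standing on edge, 36 x 78 x 64 mm high, loose; a bystander. Origin: centre of its underside.
There are look-alikes about, which are no part of the job. Leave any green look-alike of the spanner_10 alone.

How it is judged:
At the end, for the whole second after the job is handed in: Each tool lies in its own inlay's cut-out: its origin (screwdriver: the middle of its axis) within 12 mm along and across, and within 3 mm in height, of its seated place, its length within 0.2 rad of the cut-out's (pliers and screwdriver thereby the right way round), lying flat and at rest (x of spanner_10 in the frame of spanner_10_inlay between -0.012 and 0.012 m and y of spanner_10 in the frame of spanner_10_inlay between -0.012 and 0.012 m and z of spanner_10 in the frame of spanner_10_inlay between 0.012 and 0.018 m and angle between the y axis of spanner_10 and the y axis of spanner_10_inlay, either way round below 0.2 rad and angle between each of spanner_10, spanner_13, pliers's own z axis and vertical below 0.12 rad and linear speed of each of spanner_10, spanner_13, pliers below 0.02 m/s and x of spanner_13 in the frame of spanner_13_inlay between -0.012 and 0.012 m and y of spanner_13 in the frame of spanner_13_inlay between -0.012 and 0.012 m and z of spanner_13 in the frame of spanner_13_inlay between 0.012 and 0.018 m and angle between the y axis of spanner_13 and the y axis of spanner_13_inlay, either way round below 0.2 rad and x of pliers in the frame of pliers_inlay between -0.012 and 0.012 m and y of pliers in the frame of pliers_inlay between -0.022 and 0.002 m and z of pliers in the frame of pliers_inlay between 0.01 and 0.016 m and angle between the y axis of pliers and the y axis of pliers_inlay, either way round below 0.2 rad and x of screwdriver_mid in the frame of screwdriver_inlay between -0.012 and 0.012 m and y of screwdriver_mid in the frame of screwdriver_inlay between -0.052 and -0.028 m and z of screwdriver_mid in the frame of screwdriver_inlay between 0.0174 and 0.0234 m and angle between the y axis of screwdriver_mid and the y axis of screwdriver_inlay, either way round below 0.2 rad and angle between screwdriver_mid's own y axis and vertical above 1.45 rad); the robot touches nothing.
It fails at once if the glue bottle was shifted or tipped (distance of glue_bottle from where it was at the start of the episode above 0.02 m or angle between glue_bottle's own z axis and vertical above 0.3 rad).
It fails at once if the tape measure was shifted or tipped (distance of tape_measure from where it was at the start of the episode above 0.02 m or angle between tape_measure's own z axis and vertical above 0.3 rad).
It also fails if it takes over 122 s, if anything falls off the work surface, if the arm or the gripper's body presses on something with over 40 N, if the wrist force passes 120 N, or if a joint passes its speed limit or range.

### The arm

A 7-joint arm with a two-finger parallel gripper is mounted at the origin on a cart in front of the work surface, level with it; the furniture and walls round the work are solid. World frame = base frame: x ahead of the robot, y to its left, z up, the work surface at z = 0. Lengths are in m, angles in rad, forces in N, time in s.
With the tool pointing down it reaches from about 0.4 to 0.85 m from the base axis. Payload 4.5 kg.
Tool frame: the origin (TCP) lies where the fingers leave the gripper's body, on its centre line; the fingertips stand 64 mm ahead of it and the grasp point (between the pads) lies 45 mm ahead of it; z points along the fingers, y is the line along which they close (so a half turn about z gives the same grasp; the last joint's range is limited). The gripper opens to 88 mm and grips with 3 to 60 N. Pads are 18 mm wide; open, the fingers measure 123 mm over their backs; the gripper's body (75 mm by 187 mm) begins 45 mm behind the grasp point.
Start: joints at [1.261, 0.689, -0.195, 1.565, 0.157, 0.902, -0.215], TCP at [0.211, -0.588, 0.303] pointing down, gripper open.
Joint ranges: [-3.01, 3.01], [-0.46, 2.08], [-1.47, 1.51], [0.13, 2.56], [-1, 4.14], [0.04, 2.09], [-2.66, 2.66]. Speed limits (rad/s): [2.57, 2.57, 3.14, 3.14, 3.14, 3.14, 3.14].

### API

Orientations are given as a unit quaternion [x, y, z, w].
In Python, from plant import r gives the robot as it stands.
- The arm moves only by the tool play_rows, never from a script. Its arguments are lists of equal length, an entry for each row: "translation": the shift along the tool's x, y, z in m, a list of three; "delta_rot": the turn, a rotation vector about the tool's x, y, z in degrees, a list of three; "grip": the opening, from -1 (shut) to 1 (fully open). In form: {"translation": [[x, y, z], ...], "delta_rot": [[rx, ry, rz], ...], "grip": [grip, ...]}. A call has 1 to 20 rows; each row shifts and turns the commanded pose from where the row before left it, along the tool's axes as they then stand; what a row does not reach is not made up. A row lasts 1/8 s, in which the tool goes at most 62.5 mm and 10.7 degrees, less where a joint would pass 70% of its speed; a pose out of reach is approached as far as the arm can. A call with a gripper value outside its range is refused whole. The fingers move at their own pace and stop on an object; "squeeze" is the grip in N (left out, the last holds). Time passes only in rows, so rows that do not move let the fingers close. It gives the time, the measured TCP pose, the force, the opening and the grip force at its end, in the units of the state.
- r.get_state(): the state, without advancing time (a new reading comes with each control period).
- r.snapshot(name): name is "side" or "top" or "wrist"; returns the picture (480x640x3 uint8, blue, green, red); there is no depth.
- r.get_calibration(name): a dict with "intrinsics" (3x3 intrinsics, pixels), "eye" and "rotation" of the camera in the world. Camera axes: x right, y up, looking along -z (the intrinsics and any distortion apply to the point x, -y, -z); pixel columns grow to the right and rows downward; lengths in m; the calibration is good to about 2 mm. A picture is of the moment at which its call begins: read the wrist's pose just before it. get_calibration takes no time and is no camera call; for the wrist camera it gives the pose at the moment of the call.
- r.finish_job(): hands the job in; it is judged then, once.
Trained networks look in the newest picture that a camera, given by its name, has taken for a name from the list of things; names that differ only in an ending like _2 or _b are one class to them, and where a whole thing is asked for, a point or a joint stands for the part that bears it (a point fixed in the world has none). Each returns a list of dicts, best first, with "confidence" (0 to 1); they miss things now and then, are a little off and sometimes report something else, mostly with a low value. They report only what shows in the picture. A call takes as long as a camera call. They do not tell look-alikes from the thing itself.
- r.look_for(camera, target): "point" ([x, y, z] in m, in world coordinates, good to about 4 mm: the middle of the surface that is visible of it).
- r.silhouettes(camera, target): "pixels" (480x640 bool, what is visible of it).
The state is a dict: "clock": time; "q": joint angles; "qd": joint speeds; "joint_torque": joint torques, N m; "tool_pos": TCP position; "eef_rot": TCP orientation; "contact_force": force on the tool from outside, world axes, zero at the start; "moment": the same for the moment, N m; "opening": opening from 0.0 (shut) to 1.0 (fully open); "finger_force": force on a finger pad.
Only numpy, scipy, OpenCV 4.12 (cv2) and the standard library are available. Lean on these libraries where they do the work, as an engineer would, in place of code of your own. Each camera call takes 0.05 s, during which the arm holds its last target. There are 200 camera calls.

## Working session

There is one attempt and no reset: what is moved stays moved. The work goes in short steps, Python scripts to look and compute and a tool call to move; the robot and the scene stay as the last step left them, time stands still between calls to the robot, and variables do not carry over. Pictures are saved under pics/ and viewed, at most 14 in all, crops included, and the job is handed in when it is done.

Besides the shell and the picture viewer there is one more tool, called after "Request:" as name(argument=value, ...) on one line, values as JSON. play_rows: Moves the arm, as the interface text tells. Its arguments: {"type":"object","properties":{"translation":{"type":"array","items":{"type":"array","items":{"type":"number"}}},"delta_rot":{"type":"array","items":{"type":"array","items":{"type":"number"}}},"grip":{"type":"array","items":{"type":"number"}},"squeeze":{"type":"number"}},"required":["translation","delta_rot","grip"]}

```bash
mkdir -p pics; ls; cat > h.py <<'E'
import numpy as np, cv2
from plant import r
from scipy.spatial.transform import Rotation as R
def cal(c):
    k=r.get_calibration(c); return np.array(k["intrinsics"]),np.array(k["eye"]),np.array(k["rotation"]),k
def ray(c,u,v,K=None):
    K,e,Ro,k=cal(c) if K is None else K
    Ro=Ro if Ro.shape==(3,3) else R.from_quat(Ro).as_matrix()
    d=np.linalg.inv(K)@[u,v,1]; return e,Ro@np.array([d[0],-d[1],-d[2]])
def at(c,u,v,z,K=None):
    e,d=ray(c,u,v,K); return e+d*(z-e[2])/d[2]
def proj(c,p,K=None):
    K,e,Ro,k=cal(c) if K is None else K
    Ro=Ro if Ro.shape==(3,3) else R.from_quat(Ro).as_matrix()
    q=Ro.T@(np.asarray(p)-e); w=K@np.array([q[0],-q[1],-q[2]]); return w[:2]/w[2]
E
python3 - <<'E'
from h import *
for c in("top","side"):
    im=r.snapshot(c); cv2.imwrite(f"pics/{c}0.png",im); print(c,cal(c)[3])
    for t in("spanner_10","spanner_13","pliers","screwdriver_mid","spanner_10_inlay","spanner_13_inlay","pliers_inlay","screwdriver_inlay","glue_bottle","tape_measure"):
        for d in r.look_for(c,t): print(c,t,np.round(d["point"],3),round(d["confidence"],2),proj(c,d["point"]).round())
print(r.get_state())
E
```

```text
pics
top {'intrinsics': array([[580.22519894,   0.        , 326.24851471],
       [  0.        , 580.22519894, 239.80465008],
       [  0.        ,   0.        ,   1.        ]]), 'eye': array([0.21260309, 0.05862566, 1.6401068 ]), 'rotation': array([ 0.0656812 , -0.07028929, -0.70323629,  0.70441757])}
top spanner_10 [ 0.547 -0.115  0.006] 0.63 [383. 235.]
top spanner_10 [ 0.353 -0.098  0.008] 0.62 [378. 302.]
top spanner_13 [ 0.547 -0.115  0.006] 0.63 [383. 235.]
top spanner_13 [ 0.353 -0.098  0.008] 0.62 [378. 302.]
top pliers [ 0.497 -0.226  0.015] 0.57 [423. 251.]
top screwdriver_mid [ 0.507 -0.31   0.026] 0.83 [453. 247.]
top screwdriver_mid [ 0.543 -0.117  0.005] 0.5 [384. 236.]
top spanner_10_inlay [0.537 0.3   0.029] 0.62 [237. 236.]
top spanner_10_inlay [ 0.505 -0.311  0.024] 0.49 [453. 248.]
top spanner_10_inlay [ 0.546 -0.114  0.003] 0.2 [383. 235.]
top spanner_13_inlay [0.534 0.141 0.032] 0.94 [294. 237.]
top pliers_inlay [0.534 0.38  0.019] 0.71 [210. 238.]
top pliers_inlay [0.537 0.138 0.029] 0.48 [294. 236.]
top pliers_inlay [ 0.543 -0.115  0.004] 0.27 [383. 236.]
top 
[... 1503 characters left out ...]
k': 1.1, 'q': array([ 1.26083052,  0.68909849, -0.19459149,  1.56529336,  0.15728141,
        0.90252785, -0.2150872 ]), 'qd': array([-0.00040658,  0.00248413,  0.00111822, -0.001207  ,  0.00077747,
        0.00056385,  0.00186215]), 'joint_torque': array([ 1.36429840e-04, -5.27508152e+01, -1.26715288e+00, -1.53747708e+01,
       -5.18865406e-02, -8.54569353e-04,  2.27363182e-05]), 'tool_pos': array([ 0.21067279, -0.58843747,  0.30274521]), 'eef_rot': array([9.85263075e-01, 1.71045818e-01, 1.20465367e-05, 2.48997111e-05]), 'contact_force': array([-0.05711586, -0.77865114, -0.49868603]), 'moment': array([0.00938213, 0.05569439, 0.01580193]), 'finger_force': 0.0, 'opening': 1.0037046346262726}
```

```bash
ls pics
```

```text
side0.png
top0.png
```

View pics/top0.png

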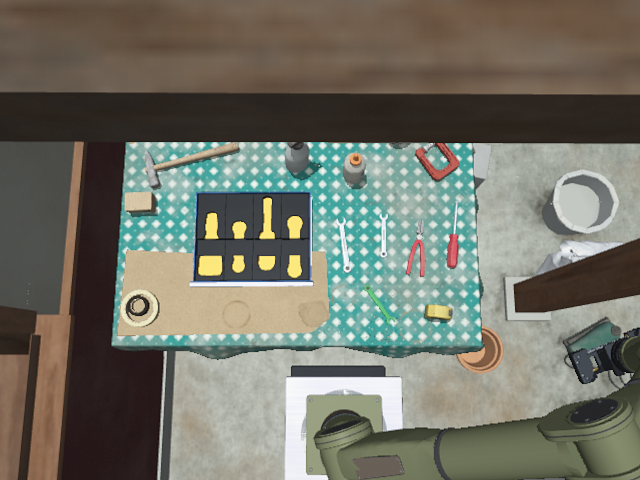

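View pics/side0.png

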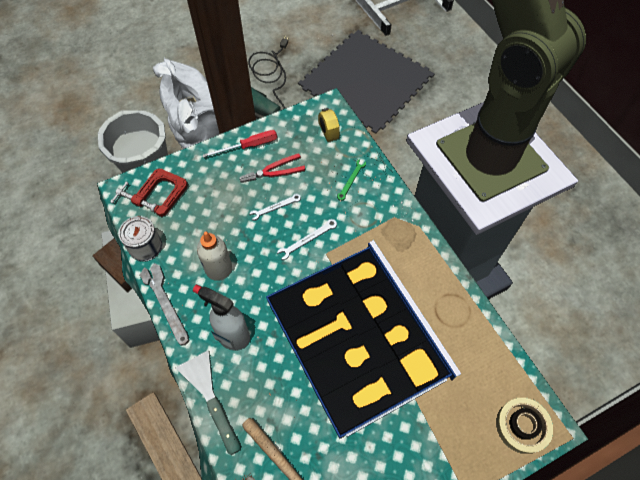

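The top view shows the spanners at about (344,245) and (383,235). A green look-alike lies at (380,303), the pliers at (416,250) and the screwdriver at (453,240). The inlays, left to right, look like pliers, spanner_10, screwdriver, spanner_13. In the side view a post stands behind the table at about (220,60). Next I'll measure the axes, the post and the inlay outlines.

```bash
python3 - <<'E'
from h import *
def ax(c,t,z):
    for d in r.silhouettes(c,t):
        m=np.array(d["pixels"]); v,u=np.nonzero(m)
        if len(u)<20: continue
        K=cal(c); P=np.array([at(c,a,b,z,K)[:2] for a,b in zip(u,v)])
        (cx,cy),(w,h),a=cv2.minAreaRect((P*1000).astype(np.float32))
        mu=P.mean(0); w_,V=np.linalg.eigh(np.cov((P-mu).T)); x=V[:,1]*np.sign(V[0,1]); s=(P-mu)@x
        mid=mu+x*(s.max()+s.min())/2
        print(c,t,round(d["confidence"],2),"px",u.mean().round(),v.mean().round(),"rectmid",round(cx),round(cy),"size",round(w),round(h),"pcamid",(mid*1000).round(),"yaw",np.degrees(np.arctan2(x[1],x[0])).round(1),"len",round(1000*np.ptp(s)))
for c in("top","side"):
    im=r.snapshot(c)
    for t,z in(("spanner_10",.007),("spanner_13",.007),("pliers",.008),("screwdriver_mid",.015),("spanner_10_inlay",.022),("spanner_13_inlay",.022),("pliers_inlay",.022),("screwdriver_inlay",.022)): ax(c,t,z)
    if c=="top":
        T=im
# post: vertical line from its two edges
def vplane(c,p,q):
    e,d1=ray(c,*p); _,d2=ray(c,*q); n=np.cross(d1,d2); return n,n@e
for nm,t,s in(("edge1",((507,280),(640,232)),((190,0),(233,115))),("edge2",((515,318),(640,290)),((240,0),(275,105)))):
    print(nm,[ (lambda n,b:(n.round(2),round(b,3)))(*vplane("top",*t)),(lambda n,b:(n.round(2),round(b,3)))(*vplane("side",*s))])
# wall-face rectified view of drawer and tools, z=.02
K=cal("top"); X0,X1,Y0,Y1=.28,.72,-.36,.44
W=780;S=W/(Y1-Y0);H=int((X1-X0)*S)
src=np.float32([proj("top",[x,y,.02],K) for x,y in((X1,Y1),(X1,Y0),(X0,Y0),(X0,Y1))])
M=cv2.getPerspectiveTransform(src,np.float32([[0,0],[W,0],[W,H],[0,H]]))
o=cv2.warpPerspective(T,M,(W,H),flags=cv2.INTER_CUBIC); cv2.imwrite("pics/rect.png",o); print(o.shape,S)
E
```

```text
top spanner_10 0.77 px 344.0 248.0 rectmid 513 -2 size 146 21 pcamid [513.  -3.] yaw 7.1 len 146
top spanner_10 0.55 px 378.0 303.0 rectmid 349 -98 size 125 23 pcamid [350. -99.] yaw 35.4 len 125
top spanner_10 0.54 px 383.0 236.0 rectmid 543 -116 size 20 123 pcamid [ 543. -116.] yaw -1.5 len 123
top spanner_13 0.77 px 344.0 248.0 rectmid 513 -2 size 146 21 pcamid [513.  -3.] yaw 7.1 len 146
top spanner_13 0.55 px 378.0 303.0 rectmid 349 -98 size 125 23 pcamid [350. -99.] yaw 35.4 len 125
top spanner_13 0.54 px 383.0 236.0 rectmid 543 -116 size 20 123 pcamid [ 543. -116.] yaw -1.5 len 123
top pliers 0.65 px 418.0 248.0 rectmid 511 -213 size 45 153 pcamid [ 511. -215.] yaw -7.6 len 153
top screwdriver_mid 0.62 px 453.0 245.0 rectmid 548 -318 size 30 190 pcamid [ 548. -318.] yaw -6.8 len 189
top spanner_10_inlay 0.86 px 239.0 237.0 rectmid 539 296 size 247 81 pcamid [539. 297.] yaw 0.5 len 247
top spanner_13_inlay 0.97 px 295.0 236.0 rectmid 541 139 size 250 78 pcamid [541. 139.] yaw 0.7 len 250
top spanner_13_inlay 0.36 px 267.0 237.0 rectmid 541 216 size 251 82 pcamid [541. 217.] yaw
[... 1490 characters left out ...]
2 84 pcamid [537. 298.] yaw 0.3 len 252
side spanner_10_inlay 0.28 px 249.0 142.0 rectmid 550 -309 size 37 192 pcamid [ 550. -309.] yaw -6.2 len 192
side spanner_13_inlay 0.78 px 327.0 290.0 rectmid 539 141 size 253 88 pcamid [539. 140.] yaw 0.4 len 254
side pliers_inlay 0.64 px 383.0 387.0 rectmid 538 377 size 251 82 pcamid [538. 378.] yaw 0.3 len 251
side screwdriver_inlay 0.93 px 345.0 321.0 rectmid 537 220 size 253 85 pcamid [537. 219.] yaw 0.2 len 253
edge1 [(array([-0.23, -0.08, -0.  ]), np.float64(-0.058)), (array([ 0.22, -0.03, -0.02]), np.float64(0.126))]
edge2 [(array([-0.22, -0.05,  0.  ]), np.float64(-0.045)), (array([ 0.19, -0.04, -0.03]), np.float64(0.094))]
(428, 780, 3) 975.0
```

View pics/rect.png

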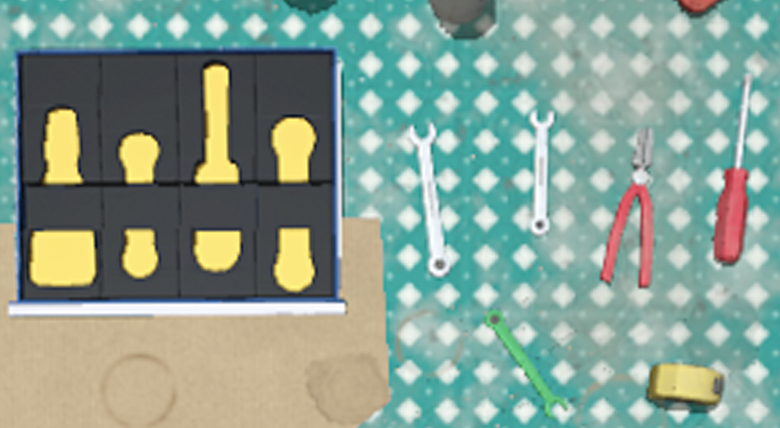

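The spanner candidates are three. The one at (344,248), about 150–160 long and chrome, is spanner_13. The one at (383,236), about 125–130 long and chrome, is spanner_10. The green one at (378,303) is the look-alike and stays. The enlarged crop confirms this: all three lie in it at rect (428,200), (540,175) and (525,365). The screwdriver comes first, starting with a move away from the post and then over it.

Request:
play_rows(translation=[[0,0,0],[0,0,0],[0,0,0],[0.0063,-0.033,0],[0.0063,-0.033,0],[0.0063,-0.033,0],[0.0063,-0.033,0],[0.0063,-0.033,0],[0.029,-0.0179,0.0125],[0.029,-0.0179,0.0125],[0.029,-0.0179,0.0125],[0.029,-0.0179,0.0125],[0.029,-0.0179,0.0125],[0.029,-0.0179,0.0125],[0.029,-0.0179,0.0125],[0.029,-0.0179,0.0125],[0,0,0],[0,0,0]], delta_rot=[[0,0,8.75],[0,0,8.75],[0,0,8.75],[0,0,0],[0,0,0],[0,0,0],[0,0,0],[0,0,0],[0,0,0],[0,0,0],[0,0,0],[0,0,0],[0,0,0],[0,0,0],[0,0,0],[0,0,0],[0,0,0],[0,0,0]], grip=[1,1,1,1,1,1,1,1,1,1,1,1,1,1,1,1,1,1], squeeze=25)

```text
clock: 4.25
tool_pos: [0.5068, -0.3129, 0.2028]
eef_rot: [0.998, -0.057, -0.0, 0.0]
contact_force: [-0.5, -0.2, 0.6]
opening: 1.003
finger_force: 0.0
```

```bash
cat >> h.py <<'E'
def go(x,y,z,yaw):
    s=r.get_state(); p=s["tool_pos"]; Q=R.from_quat(s["eef_rot"]); t=Q.as_matrix()
    psi=np.degrees(np.arctan2(t[1,0],t[0,0]))
    D=R.from_euler("z",yaw,degrees=True)*R.from_euler("x",180,degrees=True)
    print("at",p.round(4),"psi",psi.round(2),"t",round(s["clock"],2),"open",round(s["opening"],3),"ff",round(s["finger_force"],1))
    print(" shift if first:",(t.T@(np.array([x,y,z])-p)).round(4),"then turn",(Q.inv()*D).as_rotvec(degrees=True).round(2)," shift after turn:",(D.as_matrix().T@(np.array([x,y,z])-p)).round(4))
E
python3 - <<'E'
from h import *
go(.508,-.312,.07,-6.5)
im=r.snapshot("wrist"); cv2.imwrite("pics/w1.png",im); print(cal("wrist")[3])
print([proj("wrist",p).round() for p in((.508,-.312,.015),(.548,-.3165,.015),(.501,-.218,.01))])
E
```

```text
at [ 0.5068 -0.3129  0.2028] psi -6.59 t 4.25 open 1.003 ff 0.0
 shift if first: [ 0.0012 -0.0012  0.1328] then turn [ 0.04  0.05 -0.09]  shift after turn: [ 0.0011 -0.0011  0.1328]
{'intrinsics': array([[365.31710885,   0.        , 323.93515664],
       [  0.        , 365.31710885, 240.06451964],
       [  0.        ,   0.        ,   1.        ]]), 'eye': array([ 0.58254533, -0.32219107,  0.28538895]), 'rotation': array([ 0.09937364, -0.11013129,  0.73903107, -0.65713702])}
[array([321., 230.]), array([321., 178.]), array([205., 251.])]
```

View pics/w1.png

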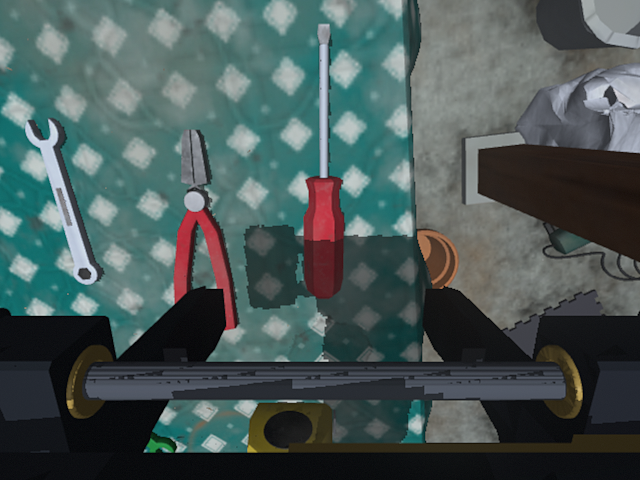

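The wrist view shows the screwdriver at columns 303–343 with the grip starting at row 178. That matches my projection (321,178) to within about a millimetre. Descending now to grip it and lift.

Request:
play_rows(translation=[[0.0012,-0.0012,0.025],[0,0,0.025],[0,0,0.025],[0,0,0.025],[0,0,0.02],[0,0,0.0148],[0,0,0],[0,0,0],[0,0,0],[0,0,0],[0,0,0],[0,0,0],[0,0,-0.01],[0,0,-0.025],[0,0,-0.03],[0,0,-0.03],[0,0,-0.03],[0,0,0]], delta_rot=[[0,0,0],[0,0,0],[0,0,0],[0,0,0],[0,0,0],[0,0,0],[0,0,0],[0,0,0],[0,0,0],[0,0,0],[0,0,0],[0,0,0],[0,0,0],[0,0,0],[0,0,0],[0,0,0],[0,0,0],[0,0,0]], grip=[1,1,1,1,1,1,1,-1,-1,-1,-1,-1,-1,-1,-1,-1,-1,-1], squeeze=30)

```text
clock: 6.55
tool_pos: [0.5101, -0.312, 0.1955]
eef_rot: [0.998, -0.057, 0.002, 0.001]
contact_force: [0.3, -0.0, -1.8]
opening: 0.286
finger_force: 29.8
```

```bash
python3 - <<'E'
from h import *
go(.508,.218,.2,0.6)
E
```

```text
at [ 0.5101 -0.312   0.1955] psi -6.56 t 6.55 open 0.286 ff 29.8
 shift if first: [-0.0626 -0.5263 -0.0059] then turn [ 0.13 -0.27 -7.16]  shift after turn: [ 0.0035 -0.53   -0.0045]
```

Request:
play_rows(translation=[[0,0,0],[0,-0.02,0],[0,-0.038,0],[0,-0.038,0],[0,-0.038,0],[0,-0.038,0],[0,-0.038,0],[0,-0.038,0],[0,-0.038,0],[0,-0.038,0],[0,-0.038,0],[0,-0.038,0],[0,-0.038,0],[0,-0.038,0],[0,-0.038,0],[0,-0.016,0],[0,0,0],[0,0,0]], delta_rot=[[0,0,-7.1],[0,0,0],[0,0,0],[0,0,0],[0,0,0],[0,0,0],[0,0,0],[0,0,0],[0,0,0],[0,0,0],[0,0,0],[0,0,0],[0,0,0],[0,0,0],[0,0,0],[0,0,0],[0,0,0],[0,0,0]], grip=[-1,-1,-1,-1,-1,-1,-1,-1,-1,-1,-1,-1,-1,-1,-1,-1,-1,-1])

```text
clock: 8.8
tool_pos: [0.5038, 0.2166, 0.1927]
eef_rot: [1.0, 0.003, -0.0, 0.001]
contact_force: [-1.2, 0.2, 0.4]
opening: 0.286
finger_force: 29.8
```

```bash
python3 - <<'E'
from h import *
go(.508,.218,.2,0.6)
im=r.snapshot("wrist"); cv2.imwrite("pics/w2.png",im)
for p in((.508,.218,.022),(.532,.218,.022),(.484,.218,.022),(.664,.218,.022),(.508,.139,.022),(.508,.297,.022)): print(p,proj("wrist",p).round())
E
```

```text
at [0.5038 0.2166 0.1927] psi 0.38 t 8.8 open 0.286 ff 29.8
 shift if first: [ 0.0042 -0.0014 -0.0073] then turn [ 0.11  0.04 -0.22]  shift after turn: [ 0.0042 -0.0014 -0.0073]
(0.508, 0.218, 0.022) [321. 233.]
(0.532, 0.218, 0.022) [321. 200.]
(0.484, 0.218, 0.022) [321. 264.]
(0.664, 0.218, 0.022) [322. -19.]
(0.508, 0.139, 0.022) [430. 234.]
(0.508, 0.297, 0.022) [211. 233.]
```

View pics/w2.png

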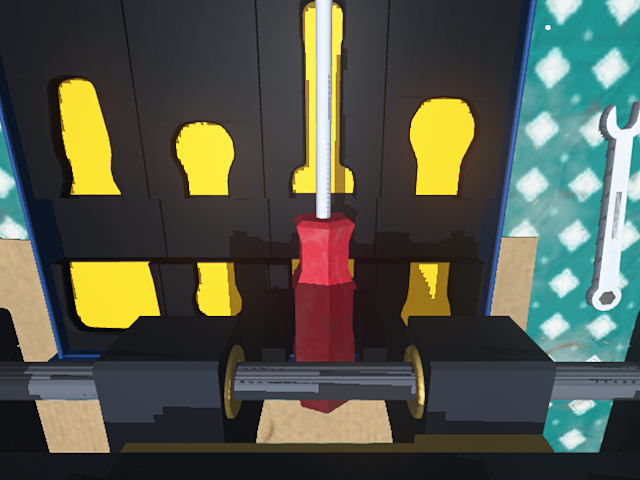

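Trough edges appear at rows 197 and 262, against my projection of 200 and 264, so the trough centre is nearer x≈0.510. The screwdriver slot is centred at column 323 and the tool hangs straight. Refining the inlay centres from this picture.

```bash
python3 - <<'E'
from h import *
K=cal("wrist"); im=cv2.imread("pics/w2.png")
print("trough",at("wrist",322,197,.022,K).round(4),at("wrist",322,262,.022,K).round(4))
print("grip start",[at("wrist",325,214,z,K).round(4) for z in(.138,.145)])
hs=cv2.cvtColor(im,cv2.COLOR_BGR2HSV); m=cv2.inRange(hs,(22,150,100),(35,255,255))
n,l,st,c=cv2.connectedComponentsWithStats(m)
for i in range(1,n):
    if st[i,4]>300:
        v,u=np.nonzero(l==i)
        for z in(.015,):
            P=np.array([at("wrist",a,b,z,K)[:2] for a,b in zip(u,v)]); a,b=P.min(0),P.max(0)
            print(st[i],"x",a[0].round(4),b[0].round(4),"y",a[1].round(4),b[1].round(4),"ymid",((a[1]+b[1])/2).round(4))
E
```

```text
trough [0.5344 0.2174 0.022 ] [0.4859 0.2172 0.022 ]
grip start [array([0.5489, 0.216 , 0.138 ]), array([0.5505, 0.2161, 0.145 ])]
[ 331    5   12  188 1043] x 0.5367 0.6538 y 0.2051 0.2115 ymid 0.2083
[ 293    7   23  186 1771] x 0.5366 0.6526 y 0.2224 0.2381 ymid 0.2302
[  59   80   62  114 4521] x 0.5351 0.6098 y 0.362 0.395 ymid 0.3785
[ 410   99   64   96 4737] x 0.5356 0.5995 y 0.1143 0.1576 ymid 0.1359
[ 176  122   59   73 3328] x 0.5348 0.584 y 0.2785 0.3184 ymid 0.2985
[  71  262   89   66 4829] x 0.427 0.4827 y 0.3463 0.411 ymid 0.3787
[ 197  263   34   53 1541] x 0.438 0.4822 y 0.2897 0.3145 ymid 0.3021
[419 264  19  35 351] x 0.4536 0.4821 y 0.129 0.1433 ymid 0.1361
```

Request:
play_rows(translation=[[0.0022,0,0.02],[0,0,0.025],[0,0,0.025],[0,0,0.02],[0,0,0.01],[0,0,0.008],[0,0,0.005],[0,0,0.0035],[0,0,0],[0,0,0]], delta_rot=[[0,0,0],[0,0,0],[0,0,0],[0,0,0],[0,0,0],[0,0,0],[0,0,0],[0,0,0],[0,0,0],[0,0,0]], grip=[-1,-1,-1,-1,-1,-1,-1,-1,-1,-1])

```text
clock: 10.1
tool_pos: [0.509, 0.2191, 0.0816]
eef_rot: [1.0, 0.004, 0.004, -0.002]
contact_force: [-4.3, -0.3, 38.7]
opening: 0.3
finger_force: 30.0
```

Request:
play_rows(translation=[[0,0,-0.008],[0,0,0]], delta_rot=[[0,0,0],[0,0,0]], grip=[-1,-1])

```text
clock: 10.35
tool_pos: [0.5067, 0.2179, 0.0852]
eef_rot: [1.0, 0.004, 0.001, 0.0]
contact_force: [-0.3, 0.5, -0.5]
opening: 0.296
finger_force: 30.0
```

```bash
python3 - <<'E'
from h import *
go(.506,.217,.08,.4); print(r.get_state()["contact_force"])
w=r.snapshot("wrist"); s=r.snapshot("side")
a=cv2.resize(w[0:400,200:450],None,fx=1.4,fy=1.4); b=cv2.resize(s[240:380,240:440],None,fx=2.2,fy=2.2,interpolation=2)
o=np.zeros((600,800,3),np.uint8); o[:a.shape[0],:a.shape[1]]=a; o[:b.shape[0],355:355+b.shape[1]]=b; cv2.imwrite("pics/w3.png",o)
E
```

```text
at [0.5067 0.2179 0.0852] psi 0.46 t 10.35 open 0.296 ff 30.0
 shift if first: [-0.0008  0.0009  0.0052] then turn [ 0.   -0.08  0.06]  shift after turn: [-0.0007  0.0009  0.0052]
[-0.33141387  0.54048671 -0.49144948]
```

View pics/w3.png

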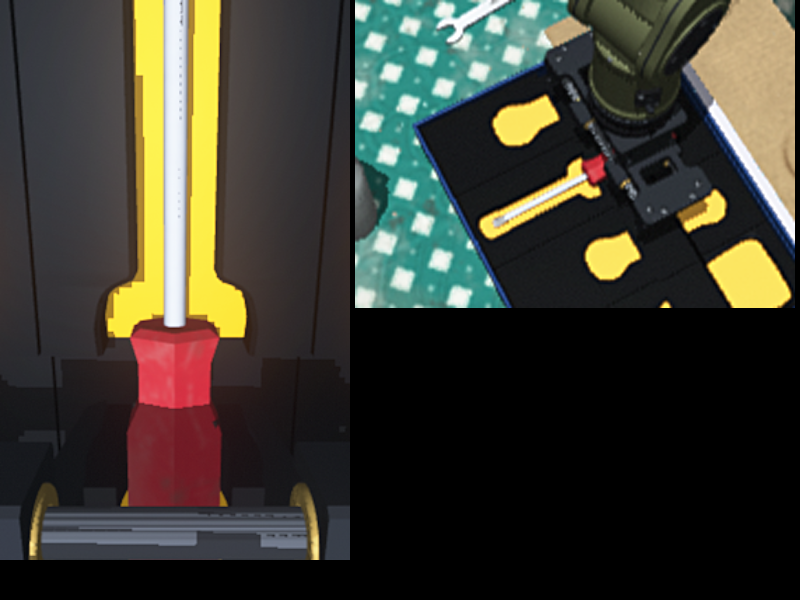

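The wrist view shows the grip front at about (325,232), only just past the trough edge at row 241. The tool is centred across but probably too far towards the robot, with the handle end on the foam. Working that out numerically.

```bash
python3 - <<'E'
from h import *
K=cal("wrist")
print("grip start",[at("wrist",325,230,z,K).round(4) for z in(.028,.035,.042)])
print("trough",at("wrist",290,241,.007,K).round(4),at("wrist",290,241,.022,K).round(4),"shoulder",at("wrist",280,203,.007,K).round(4),at("wrist",280,199,.022,K).round(4))
sd=[np.array(d["pixels"]) for d in r.silhouettes("side","screwdriver_mid")]
for m in sd:
    v,u=np.nonzero(m); i=u.argmin(); print(u.min(),u.max(),v.min(),v.max(), at("side",u[i],v[i],.033))
# tip from crop (498,222) -> px ; slot end
print("tip",[at("side",240+(497-355)/2.2,240+222/2.2,z).round(4) for z in(.025,.032)],"slot end",at("side",240+(482-355)/2.2,240+228/2.2,.022).round(4))
E
```

```text
grip start [array([0.5443, 0.2177, 0.028 ]), array([0.5462, 0.2178, 0.035 ]), array([0.5482, 0.2178, 0.042 ])]
trough [0.5331 0.2335 0.007 ] [0.5378 0.2321 0.022 ] shoulder [0.5507 0.2376 0.007 ] [0.5554 0.2358 0.022 ]
303 353 311 342 [0.64186206 0.22160801 0.033     ]
tip [array([0.6379, 0.2205, 0.025 ]), array([0.6388, 0.2226, 0.032 ])] slot end [0.6527 0.2183 0.022 ]
```

Request:
play_rows(translation=[[0.003,0,0],[0.003,0.0005,0],[0,0,0.004],[0,0,0.003],[0,0,0.002],[0,0,0],[0,0,0]], delta_rot=[[0,0,0],[0,0,0],[0,0,0],[0,0,0],[0,0,0],[0,0,0],[0,0,0]], grip=[-1,-1,-1,-1,-1,-1,-1])

```text
clock: 11.38
tool_pos: [0.5134, 0.2181, 0.0797]
eef_rot: [1.0, 0.004, 0.002, -0.001]
contact_force: [-5.3, -1.9, 38.7]
opening: 0.301
finger_force: 30.1
```

Request:
play_rows(translation=[[0,0,-0.003],[0,0,0],[0,0,0],[0,0,0],[0,0,0],[0,0,-0.02],[0,0,-0.03],[0,0,-0.04],[0,0,-0.04],[0,0,0]], delta_rot=[[0,0,0],[0,0,0],[0,0,0],[0,0,0],[0,0,0],[0,0,0],[0,0,0],[0,0,0],[0,0,0],[0,0,0]], grip=[-1,-1,0.2,0.2,0.2,0.2,0.2,0.2,0.2,0.2])

```text
clock: 12.62
tool_pos: [0.5138, 0.2188, 0.2124]
eef_rot: [1.0, 0.005, 0.003, -0.001]
contact_force: [-0.3, -0.5, -0.6]
opening: 0.599
finger_force: 0.0
```

```bash
python3 - <<'E'
from h import *
go(.51,-.1,.2,0)
w=r.snapshot("wrist"); s=r.snapshot("side"); K=cal("wrist")
a=cv2.resize(w[0:400,200:450],None,fx=1.4,fy=1.4); b=cv2.resize(s[240:380,240:440],None,fx=2.2,fy=2.2,interpolation=2)
o=np.zeros((600,800,3),np.uint8); o[:a.shape[0],:a.shape[1]]=a; o[:b.shape[0],355:355+b.shape[1]]=b; cv2.imwrite("pics/w4.png",o)
for z in (.02,.028): print([at("wrist",200+175/1.4,v/1.4,z,K).round(4) for v in (100,200,300,400)])
for c in("wrist","side"):
    for d in r.look_for(c,"screwdriver_mid"): print(c,np.round(d["point"],4),d["confidence"])
print("want mid",proj("wrist",(.5502,.217,.02)).round(), "in crop",((proj("wrist",(.5482,.217,.025))-[200,0])*1.4).round())
E
```

```text
at [0.5138 0.2188 0.2124] psi 0.53 t 12.62 open 0.599 ff 0.0
 shift if first: [-0.0068  0.3188  0.0114] then turn [-0.17 -0.39  0.53]  shift after turn: [-0.0038  0.3188  0.0124]
[array([0.6257, 0.2184, 0.02  ]), array([0.5786, 0.218 , 0.02  ]), array([0.526 , 0.2175, 0.02  ]), array([0.4669, 0.2169, 0.02  ])]
[array([0.6246, 0.2185, 0.028 ]), array([0.5789, 0.218 , 0.028 ]), array([0.5279, 0.2175, 0.028 ]), array([0.4705, 0.217 , 0.028 ])]
wrist [0.5178 0.2265 0.0353] 0.91
side [0.5339 0.2319 0.0295] 0.65
want mid [325. 181.] in crop [175. 259.]
```

View pics/w4.png

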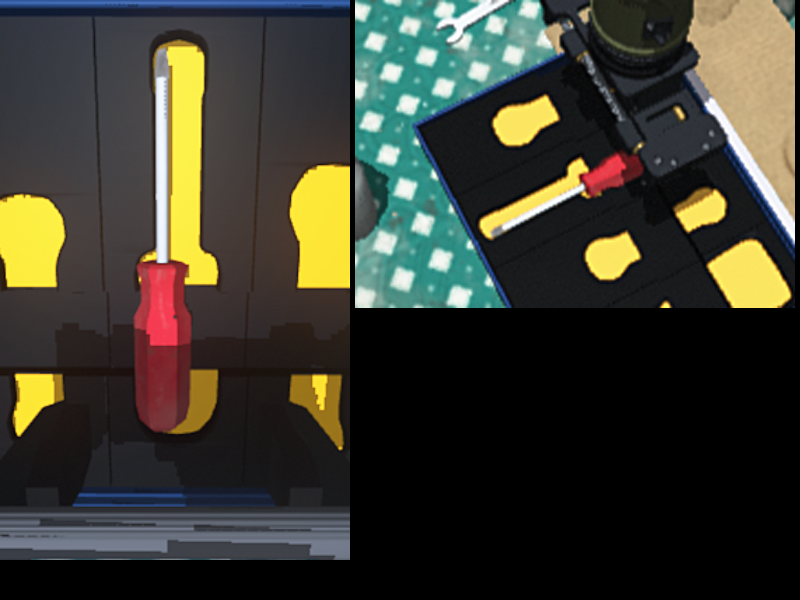

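The screwdriver is in its slot at the right place lengthwise (tip at about x 0.648) but about 8 mm towards +y, against the left wall. That leaves a thin margin, so I'll centre it with a gentle low-force close.

Request:
play_rows(translation=[[0,0.003,0.02],[0,0,0.03],[0,0,0.03],[0,0,0.025],[0,0,0.015],[0,0,0.009],[0,0,0],[0,0,0],[0,0,0],[0,0,0],[0,0,0],[0,0,0]], delta_rot=[[-0.17,-0.39,0],[0,0,0],[0,0,0],[0,0,0],[0,0,0],[0,0,0],[0,0,0],[0,0,0],[0,0,0],[0,0,0],[0,0,0],[0,0,0]], grip=[1,1,1,1,1,1,1,-1,-1,-1,-1,-1], squeeze=4)

```text
clock: 14.32
tool_pos: [0.5115, 0.2152, 0.0795]
eef_rot: [1.0, 0.005, -0.003, 0.001]
contact_force: [-0.3, 1.1, -0.7]
opening: 0.459
finger_force: 0.2
```

```bash
python3 - <<'E'
from h import *
go(.51,.217,.2,0); print(r.get_state()["contact_force"])
E
```

```text
at [0.5115 0.2152 0.0795] psi 0.56 t 14.32 open 0.459 ff 0.2
 shift if first: [-0.0022 -0.0015 -0.1204] then turn [0.15 0.36 0.56]  shift after turn: [-0.0015 -0.0018 -0.1205]
[-0.3094205   1.06609617 -0.73206578]
```

Request:
play_rows(translation=[[0,0,0],[0,0,0],[0,0,0],[0,0,0]], delta_rot=[[0,0,0],[0,0,0],[0,0,0],[0,0,0]], grip=[-1,-1,-1,-1], squeeze=6)

```text
clock: 14.82
tool_pos: [0.5114, 0.2151, 0.0795]
eef_rot: [1.0, 0.005, -0.003, 0.001]
contact_force: [-1.6, -0.1, 0.8]
opening: 0.344
finger_force: 6.0
```

Request:
play_rows(translation=[[0,0,0],[0,0,0],[0,0,0],[0,0,-0.015],[0,0,-0.03],[0,0,-0.04],[0,0,-0.04],[0,0,0]], delta_rot=[[0,0,0],[0,0,0],[0,0,0],[0,0,0],[0,0,0],[0,0,0],[0,0,0],[0,0,0]], grip=[0.2,0.2,0.2,0.2,0.2,0.2,0.2,0.2], squeeze=6)

```text
clock: 15.82
tool_pos: [0.5139, 0.2159, 0.2082]
eef_rot: [1.0, 0.005, -0.0, 0.0]
contact_force: [-0.1, -0.7, 0.6]
opening: 0.601
finger_force: 0.0
```

```bash
python3 - <<'E'
from h import *
go(.502,-.218,.2,-8)
w=r.snapshot("wrist"); cv2.imwrite("pics/w5.png",w); K=cal("wrist")
for d in r.silhouettes("wrist","screwdriver_mid")[:1]:
    v,u=np.nonzero(d["pixels"]); P=np.array([at("wrist",a,b,.022,K)[:2] for a,b in zip(u,v)])
    print(d["confidence"],P.min(0).round(4),P.max(0).round(4)); 
    for lo in(.45,.5,.56,.6,.63):
        q=P[(P[:,0]>lo)&(P[:,0]<lo+.012)]
        if len(q): print(lo,q[:,1].min().round(4),q[:,1].max().round(4))
m=cv2.inRange(cv2.cvtColor(w,cv2.COLOR_BGR2HSV),(22,150,80),(35,255,255)); v,u=np.nonzero(m)
P=np.array([at("wrist",a,b,.007,K)[:2] for a,b in zip(u,v)]); P=P[abs(P[:,1]-.217)<.035]
for lo in(.455,.54,.57,.6,.63,.645):
    q=P[(P[:,0]>lo)&(P[:,0]<lo+.008)]
    if len(q): print("y",lo,q[:,1].min().round(4),q[:,1].max().round(4))
print(P.min(0),P.max(0))
a=cv2.resize(w[0:400,200:450],None,fx=1.4,fy=1.4); cv2.imwrite("pics/w5c.png",a)
E
```

```text
at [0.5139 0.2159 0.2082] psi 0.53 t 15.82 open 0.601 ff 0.0
 shift if first: [-0.016   0.4337  0.0082] then turn [0.01 0.01 8.53]  shift after turn: [0.0486 0.4313 0.0082]
0.74 [0.4476 0.1989] [0.648  0.2313]
0.45 0.2017 0.2298
0.5 0.1989 0.2303
0.56 0.2091 0.2154
0.6 0.2077 0.2138
0.63 0.2062 0.2128
y 0.455 0.1977 0.233
y 0.54 0.195 0.2361
y 0.57 0.205 0.226
y 0.6 0.2055 0.2266
y 0.63 0.2132 0.2286
y 0.645 0.2044 0.2285
[0.44049706 0.19482795] [0.6536903  0.23961323]
```

View pics/w5c.png

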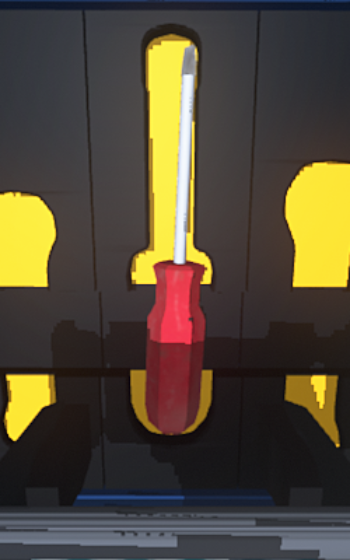

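The screwdriver now lies in its slot: handle edges y 0.199–0.231, tip at x 0.648, slot centre y ≈0.216, so it is well within limits. Next, the pliers.

Request:
play_rows(translation=[[0,0,0],[0.004,0.0385,0.002],[0.004,0.0385,0.002],[0.004,0.0385,0.002],[0.004,0.0385,0.002],[0.004,0.0385,0.002],[0.004,0.0385,0.002],[0.004,0.0385,0.002],[0.004,0.0385,0.002],[0.004,0.0385,0.002],[0.004,0.0385,0.002],[0.004,0.0385,0.002],[0,0,0],[0,0,0]], delta_rot=[[0,0,8.3],[0,0,0],[0,0,0],[0,0,0],[0,0,0],[0,0,0],[0,0,0],[0,0,0],[0,0,0],[0,0,0],[0,0,0],[0,0,0],[0,0,0],[0,0,0]], grip=[1,1,1,1,1,1,1,1,1,1,1,1,1,1], squeeze=30)

```text
clock: 17.68
tool_pos: [0.498, -0.2093, 0.1829]
eef_rot: [0.998, -0.067, -0.004, 0.001]
contact_force: [-0.1, 1.0, 0.1]
opening: 1.0
finger_force: 0.0
```

```bash
python3 - <<'E'
from h import *
go(.500,-.210,.067,-7.8)
w=r.snapshot("wrist"); cv2.imwrite("pics/w6.png",w); K=cal("wrist")
for d in r.silhouettes("wrist","pliers"):
    v,u=np.nonzero(d["pixels"]); P=np.array([at("wrist",a,b,.01,K)[:2] for a,b in zip(u,v)])
    print(d["confidence"],P.min(0).round(4),P.max(0).round(4))
    for lo in(.44,.46,.48,.495,.5,.52,.54,.56,.575):
        q=P[(P[:,0]>lo)&(P[:,0]<lo+.006)]
        if len(q): print(lo,q[:,1].min().round(4),q[:,1].max().round(4))
E
```

```text
at [ 0.498  -0.2093  0.1829] psi -7.72 t 17.68 open 1.0 ff 0.0
 shift if first: [3.000e-03 1.000e-04 1.159e-01] then turn [0.15 0.48 0.08]  shift after turn: [0.0021 0.0004 0.1159]
```

View pics/w6.png

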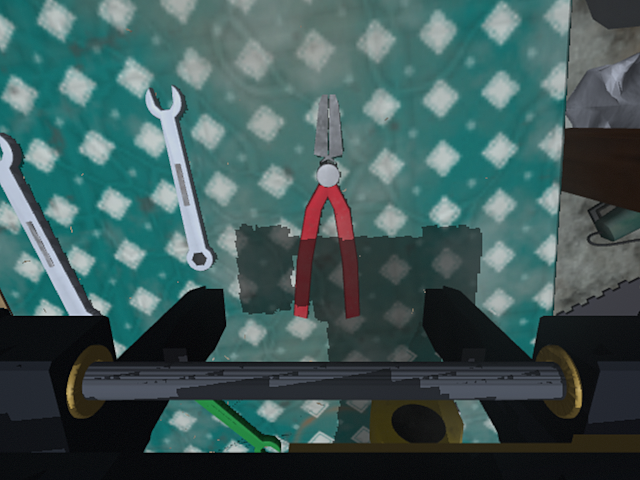

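The pliers are centred at column 328 (jaw tip row 95, handle ends row 317). The small chrome spanner is at (180,180) and the large one is at the left edge. Descending on the pliers.

Request:
play_rows(translation=[[0.003,0.002,0.02],[0,0,0.025],[0,0,0.025],[0,0,0.022],[0,0,0.015],[0,0,0.009],[0,0,0],[0,0,0],[0,0,0],[0,0,0],[0,0,0],[0,0,0]], delta_rot=[[0.1,0.4,0],[0,0,0],[0,0,0],[0,0,0],[0,0,0],[0,0,0],[0,0,0],[0,0,0],[0,0,0],[0,0,0],[0,0,0],[0,0,0]], grip=[1,1,1,1,1,1,1,-1,-1,-1,-1,-1], squeeze=30)

```text
clock: 19.27
tool_pos: [0.5012, -0.2129, 0.0679]
eef_rot: [0.998, -0.068, 0.0, 0.001]
contact_force: [0.7, 2.2, 0.5]
opening: 0.456
finger_force: 0.8
```

Request:
play_rows(translation=[[0,0,0],[0,0,0],[0,0,-0.01],[0,0,-0.025],[0,0,-0.03],[0,0,-0.03],[0,0,-0.03],[0,0,0]], delta_rot=[[0,0,0],[0,0,0],[0,0,0],[0,0,0],[0,0,0],[0,0,0],[0,0,0],[0,0,-8.2]], grip=[-1,-1,-1,-1,-1,-1,-1,-1])

```text
clock: 20.27
tool_pos: [0.5021, -0.2131, 0.1955]
eef_rot: [1.0, 0.006, 0.002, 0.002]
contact_force: [-0.4, -0.4, -2.5]
opening: 0.438
finger_force: 29.5
```

```bash
python3 - <<'E'
from h import *
go(.511,.377,.2,.6)
E
```

```text
at [ 0.5021 -0.2131  0.1955] psi 0.65 t 20.27 open 0.438 ff 29.5
 shift if first: [ 0.0156 -0.5899 -0.0071] then turn [ 0.26 -0.26  0.05]  shift after turn: [ 0.0151 -0.59   -0.0045]
```

Request:
play_rows(translation=[[0.001,-0.02,0],[0.001,-0.038,0],[0.001,-0.038,0],[0.001,-0.038,0],[0.001,-0.038,0],[0.001,-0.038,0],[0.001,-0.038,0],[0.001,-0.038,0],[0.001,-0.038,0],[0.001,-0.038,0],[0.001,-0.038,0],[0.001,-0.038,0],[0.001,-0.038,0],[0.001,-0.038,0],[0.001,-0.038,0],[0,-0.038,0],[0,0,0],[0,0,0]], delta_rot=[[0.26,-0.26,0],[0,0,0],[0,0,0],[0,0,0],[0,0,0],[0,0,0],[0,0,0],[0,0,0],[0,0,0],[0,0,0],[0,0,0],[0,0,0],[0,0,0],[0,0,0],[0,0,0],[0,0,0],[0,0,0],[0,0,0]], grip=[-1,-1,-1,-1,-1,-1,-1,-1,-1,-1,-1,-1,-1,-1,-1,-1,-1,-1])

```text
clock: 22.52
tool_pos: [0.51, 0.3774, 0.1932]
eef_rot: [1.0, 0.004, -0.003, -0.0]
contact_force: [0.2, -0.8, -2.1]
opening: 0.432
finger_force: 29.6
```

```bash
python3 - <<'E'
from h import *
go(.511,.377,.1,.6)
w=r.snapshot("wrist"); cv2.imwrite("pics/w7.png",w)
K=cal("wrist"); print(K[1])
for c,z in((315,.022),): pass
np.save("K7.npy",np.array([K[1]])); 
for row in (60,80,100,120,140,160,180,200,220): print(row,at("wrist",322,row,.142,K).round(4))
for p in((.5102,.3775,.022),(.5342,.3775,.022),(.4862,.3775,.022)):print(proj("wrist",p,K).round())
E
```

```text
at [0.51   0.3774 0.1932] psi 0.42 t 22.52 open 0.432 ff 29.6
 shift if first: [0.0016 0.0005 0.0932] then turn [-0.04  0.36 -0.18]  shift after turn: [0.001  0.0004 0.0932]
[0.58764431 0.37691419 0.27542914]
60 [0.6085 0.3776 0.142 ]
80 [0.6024 0.3775 0.142 ]
100 [0.5961 0.3775 0.142 ]
120 [0.5896 0.3775 0.142 ]
140 [0.5829 0.3775 0.142 ]
160 [0.576  0.3774 0.142 ]
180 [0.5689 0.3774 0.142 ]
200 [0.5615 0.3774 0.142 ]
220 [0.5539 0.3774 0.142 ]
[322. 238.]
[322. 205.]
[322. 269.]
```

View pics/w7.png

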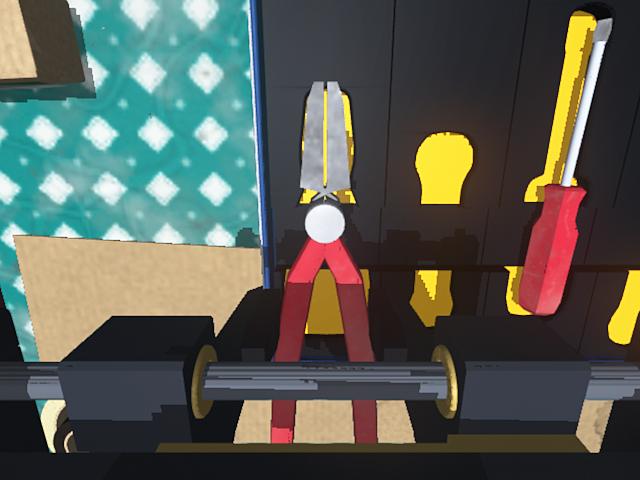

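The jaw tip is at (325,82), which puts the pliers' origin within 1 mm of its seated x. The cut-out is centred at about column 328 and the jaws at 325, so I shift 2 mm across while lowering.

Request:
play_rows(translation=[[0,0.002,0.02],[0,0,0.025],[0,0,0.025],[0,0,0.02],[0,0,0.01],[0,0,0.006],[0,0,0.004],[0,0,0]], delta_rot=[[0,0.3,0],[0,0,0],[0,0,0],[0,0,0],[0,0,0],[0,0,0],[0,0,0],[0,0,0]], grip=[-1,-1,-1,-1,-1,-1,-1,-1])

```text
clock: 23.58
tool_pos: [0.5118, 0.3756, 0.0858]
eef_rot: [1.0, 0.004, 0.001, -0.001]
contact_force: [-2.7, -2.5, 7.2]
opening: 0.434
finger_force: 29.3
```

Request:
play_rows(translation=[[0,0,0],[0,0,0.003],[0,0,0]], delta_rot=[[0,0,0],[0,0,0],[0,0,0]], grip=[-1,-1,-1])

```text
clock: 23.95
tool_pos: [0.5124, 0.3756, 0.085]
eef_rot: [1.0, 0.004, 0.001, -0.002]
contact_force: [-4.9, -4.2, 21.6]
opening: 0.434
finger_force: 29.1
```

```bash
python3 - <<'E'
from h import *
go(.511,.375,.081,.6); print(r.get_state()["contact_force"])
w=r.snapshot("wrist"); cv2.imwrite("pics/w8.png",w); K=cal("wrist")
m=cv2.inRange(cv2.cvtColor(w,cv2.COLOR_BGR2HSV),(22,150,80),(35,255,255)); v,u=np.nonzero(m)
P=np.array([at("wrist",a,b,.013,K)[:2] for a,b in zip(u,v)]); k=abs(P[:,1]-.376)<.035; P=P[k];u=u[k];v=v[k]
for lo in(.54,.56,.58,.6):
    q=(P[:,0]>lo)&(P[:,0]<lo+.006)
    if q.any(): print(lo,P[q,1].min().round(4),P[q,1].max().round(4),"cols",u[q].min(),u[q].max(),"rows",v[q].min())
print("max",P.max(0))
a=cv2.resize(w[0:420,180:480],None,fx=1.4,fy=1.4); cv2.imwrite("pics/w8c.png",a)
E
```

```text
at [0.5124 0.3756 0.085 ] psi 0.43 t 23.95 open 0.434 ff 29.1
 shift if first: [-0.0014  0.0006  0.004 ] then turn [-0.2  -0.17 -0.17]  shift after turn: [-0.0014  0.0006  0.004 ]
[-4.89326077 -4.18263623 21.59225553]
0.54 0.3581 0.3909 cols 290 364 rows 231
0.56 0.3574 0.3931 cols 284 368 rows 186
0.58 0.3584 0.391 cols 288 367 rows 137
0.6 0.3608 0.3889 cols 292 363 rows 83
max [0.60998175 0.4096904 ]
```

View pics/w8c.png

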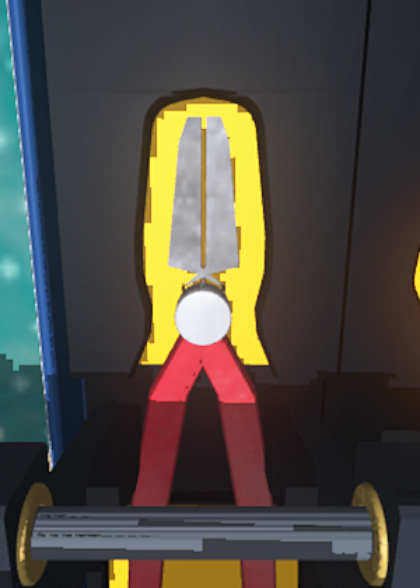

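The pliers are centred in the cut-out, with the jaws at crop columns 170–240 and the slot at 145–265. I'll open only slightly, because the drawer wall is close to the left finger, then rise.

Request:
play_rows(translation=[[0,0,-0.002],[0,0.002,0],[0,0,0],[0,0,0],[0,0,0],[0,0,-0.006],[0,0,-0.012],[0,0,-0.025],[0,0,-0.04],[0,0,-0.04],[0,0,0]], delta_rot=[[0,0,0],[0,0,0],[0,0,0],[0,0,0],[0,0,0],[0,0,0],[0,0,0],[0,0,0],[0,0,0],[0,0,0],[0,0,0]], grip=[-0.05,0.04,0.04,0.04,0.04,0.04,0.04,0.04,0.2,0.2,0.2])

```text
clock: 25.38
tool_pos: [0.5133, 0.3744, 0.2103]
eef_rot: [1.0, 0.004, 0.004, -0.003]
contact_force: [-0.4, 0.5, -0.0]
opening: 0.598
finger_force: 0.0
```

```bash
python3 - <<'E'
from h import *
go(.543,-.115,.2,-1)
w=r.snapshot("wrist"); s=r.snapshot("side"); K=cal("wrist")
for row in (60,80,100,120,140,160,180): print(row,at("wrist",322,row,.025,K).round(4),at("wrist",322,row,.015,K).round(4))
for d in r.silhouettes("wrist","pliers")[:2]:
    v,u=np.nonzero(d["pixels"]); P=np.array([at("wrist",a,b,.025,K)[:2] for a,b in zip(u,v)])
    print(d["confidence"],"tip row",v.min(),P.min(0).round(4),P.max(0).round(4))
for c in("wrist","side"):
    for d in r.look_for(c,"pliers")[:2]: print(c,np.round(d["point"],4),d["confidence"])
a=cv2.resize(w[0:420,180:480],None,fx=1.4,fy=1.4); b=cv2.resize(s[320:440,310:460],None,fx=2.4,fy=2.4,interpolation=2)
o=np.zeros((590,790,3),np.uint8); o[:a.shape[0],:a.shape[1]]=a; o[:b.shape[0],425:425+b.shape[1]]=b; cv2.imwrite("pics/w9.png",o)
E
```

```text
at [0.5133 0.3744 0.2103] psi 0.44 t 25.38 open 0.598 ff 0.0
 shift if first: [0.0259 0.4897 0.0071] then turn [-0.4  -0.43  1.44]  shift after turn: [0.0382 0.4889 0.0103]
60 [0.631  0.3758 0.025 ] [0.6326 0.3759 0.015 ]
80 [0.6188 0.3757 0.025 ] [0.62   0.3758 0.015 ]
100 [0.6064 0.3757 0.025 ] [0.6071 0.3757 0.015 ]
120 [0.5935 0.3756 0.025 ] [0.5937 0.3757 0.015 ]
140 [0.5802 0.3755 0.025 ] [0.5799 0.3756 0.015 ]
160 [0.5666 0.3754 0.025 ] [0.5658 0.3755 0.015 ]
180 [0.5524 0.3754 0.025 ] [0.5511 0.3754 0.015 ]
0.9 tip row 109 [0.4385 0.3489] [0.6006 0.399 ]
wrist [0.5186 0.3716 0.03  ] 0.77
wrist [0.5163 0.1614 0.0212] 0.24
side [0.5389 0.3715 0.0272] 0.73
```

View pics/w9.png

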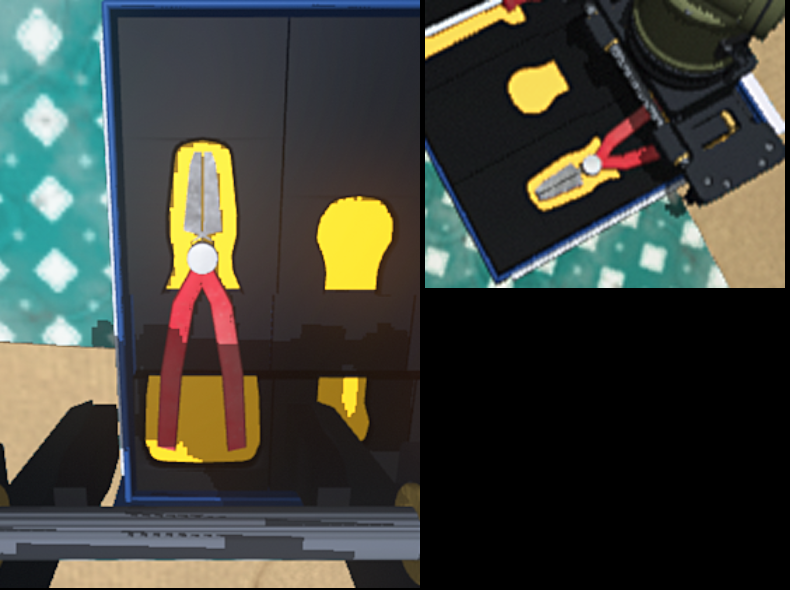

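The pliers lie flat in their cut-out (x 0.4385–0.6006, mid 0.5196 against 0.520 wanted), with yellow visible all round. Next, the small spanner.

Request:
play_rows(translation=[[0,0,0],[0.003,0.0376,0.002],[0.003,0.0376,0.002],[0.003,0.0376,0.002],[0.003,0.0376,0.002],[0.003,0.0376,0.002],[0.003,0.0376,0.002],[0.003,0.0376,0.002],[0.003,0.0376,0.002],[0.003,0.0376,0.002],[0.003,0.0376,0.002],[0.003,0.0376,0.002],[0.003,0.0376,0.002],[0.003,0.0376,0.002],[0,0,0],[0,0,0]], delta_rot=[[-0.4,-0.4,1.4],[0,0,0],[0,0,0],[0,0,0],[0,0,0],[0,0,0],[0,0,0],[0,0,0],[0,0,0],[0,0,0],[0,0,0],[0,0,0],[0,0,0],[0,0,0],[0,0,0],[0,0,0]], grip=[0.2,0.2,0.2,0.2,0.2,0.2,0.2,0.2,0.2,0.2,0.2,0.2,0.2,0.2,0.2,0.2])

```text
clock: 27.62
tool_pos: [0.5421, -0.1152, 0.1816]
eef_rot: [1.0, -0.008, -0.003, 0.002]
contact_force: [-0.3, -0.2, -0.2]
opening: 0.595
finger_force: 0.0
```

```bash
cat >> h.py <<'E'
def spans():
    K=cal("wrist")
    for d in r.silhouettes("wrist","spanner_10"):
        v,u=np.nonzero(d["pixels"]); P=np.array([at("wrist",a,b,.007,K)[:2] for a,b in zip(u,v)])
        mu=P.mean(0); w,V=np.linalg.eigh(np.cov((P-mu).T)); x=V[:,1]*np.sign(V[0,1]); s=(P-mu)@x
        print(round(d["confidence"],2),"px",u.mean().round(),v.mean().round(),"mid",(mu+x*(s.max()+s.min())/2).round(4),"yaw",np.degrees(np.arctan2(x[1],x[0])).round(1),"len",np.ptp(s).round(3))
E
python3 - <<'E'
from h import *
w=r.snapshot("wrist"); cv2.imwrite("pics/w10.png",w); spans(); go(.544,-.1145,.066,-1)
E
```

```text
0.83 px 168.0 245.0 mid [ 0.5268 -0.0015] yaw 7.3 len 0.144
0.64 px 324.0 225.0 mid [ 0.5475 -0.1153] yaw -1.4 len 0.129
0.6 px 290.0 421.0 mid [ 0.3731 -0.0839] yaw 41.2 len 0.068
at [ 0.5422 -0.1143  0.1818] psi -0.83 t 27.73 open 0.598 ff 0.0
 shift if first: [ 0.0025 -0.0002  0.1158] then turn [0.2  0.37 0.17]  shift after turn: [0.0018 0.0002 0.1158]
```

View pics/w10.png

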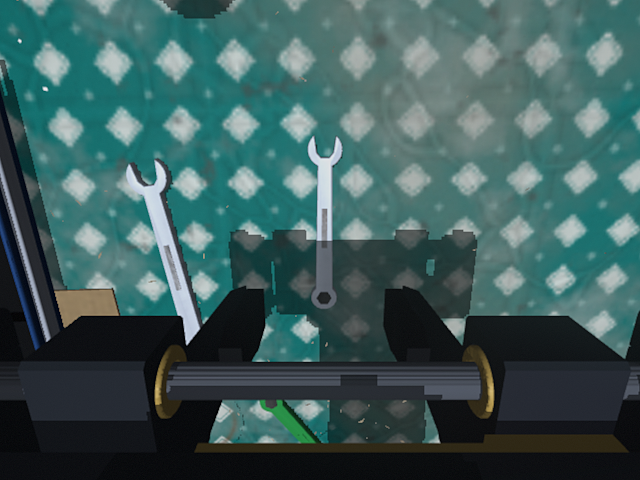

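The small chrome spanner at (324,225) is straight below (mid 0.546, −0.115, yaw −1°). The green look-alike only shows at (290,421). Grasping it.

Request:
play_rows(translation=[[0.004,0,0.02],[0,0,0.025],[0,0,0.025],[0,0,0.022],[0,0,0.015],[0,0,0.009],[0,0,0],[0,0,0],[0,0,0],[0,0,0],[0,0,0],[0,0,0],[0,0,0],[0,0,-0.01],[0,0,-0.025],[0,0,-0.03],[0,0,-0.03],[0,0,-0.03],[0,0,0]], delta_rot=[[0.2,0.3,0.2],[0,0,0],[0,0,0],[0,0,0],[0,0,0],[0,0,0],[0,0,0],[0,0,0],[0,0,0],[0,0,0],[0,0,0],[0,0,0],[0,0,0],[0,0,0],[0,0,0],[0,0,0],[0,0,0],[0,0,0],[0,0,-1.5]], grip=[0.2,0.2,0.2,0.2,0.2,0.2,0.2,-1,-1,-1,-1,-1,-1,-1,-1,-1,-1,-1,-1], squeeze=30)

```text
clock: 30.1
tool_pos: [0.5471, -0.1165, 0.1932]
eef_rot: [1.0, 0.004, 0.002, 0.001]
contact_force: [0.6, -0.0, -1.9]
opening: 0.124
finger_force: 30.0
```

```bash
python3 - <<'E'
from h import *
go(.510,.2965,.2,.6)
E
```

```text
at [ 0.5471 -0.1165  0.1932] psi 0.41 t 30.1 open 0.124 ff 30.0
 shift if first: [-0.0341 -0.4133 -0.0079] then turn [ 0.13 -0.22 -0.19]  shift after turn: [-0.0328 -0.4134 -0.0068]
```

Held (opening 11 mm). Carrying it to its inlay.

Request:
play_rows(translation=[[-0.003,-0.025,0],[-0.003,-0.0353,0],[-0.003,-0.0353,0],[-0.003,-0.0353,0],[-0.003,-0.0353,0],[-0.003,-0.0353,0],[-0.003,-0.0353,0],[-0.003,-0.0353,0],[-0.003,-0.0353,0],[-0.003,-0.0353,0],[-0.003,-0.0353,0],[0,-0.0353,0],[0,0,0],[0,0,0]], delta_rot=[[0.1,-0.2,-0.2],[0,0,0],[0,0,0],[0,0,0],[0,0,0],[0,0,0],[0,0,0],[0,0,0],[0,0,0],[0,0,0],[0,0,0],[0,0,0],[0,0,0],[0,0,0]], grip=[-1,-1,-1,-1,-1,-1,-1,-1,-1,-1,-1,-1,-1,-1])

```text
clock: 31.85
tool_pos: [0.5087, 0.2954, 0.1903]
eef_rot: [1.0, 0.005, -0.003, 0.001]
contact_force: [-0.6, -1.1, -1.0]
opening: 0.128
finger_force: 30.0
```

```bash
cat >> h.py <<'E'
def yel(w,yc,z,half=.035):
    K=cal("wrist"); m=cv2.inRange(cv2.cvtColor(w,cv2.COLOR_BGR2HSV),(22,150,60),(35,255,255)); v,u=np.nonzero(m)
    P=np.array([at("wrist",a,b,z,K)[:2] for a,b in zip(u,v)]); P=P[abs(P[:,1]-yc)<half]
    print("yellow x",P[:,0].min().round(4),P[:,0].max().round(4))
    for lo in np.arange(.43,.61,.015):
        q=P[(P[:,0]>lo)&(P[:,0]<lo+.005)]
        if len(q): print(" ",lo.round(3),q[:,1].min().round(4),q[:,1].max().round(4),"mid",((q[:,1].min()+q[:,1].max())/2).round(4))
def held(t,z):
    K=cal("wrist")
    for d in r.silhouettes("wrist",t)[:4]:
        v,u=np.nonzero(d["pixels"]); P=np.array([at("wrist",a,b,z,K)[:2] for a,b in zip(u,v)])
        print(t,round(d["confidence"],2),"px",u.mean().round(),v.mean().round(),"rows",v.min(),v.max(),"x",P[:,0].min().round(4),P[:,0].max().round(4),"y",P[:,1].min().round(4),P[:,1].max().round(4))
E
python3 - <<'E'
from h import *
w=r.snapshot("wrist"); cv2.imwrite("pics/w11.png",w); go(.510,.2965,.08,.6); yel(w,.297,.015); held("spanner_10",.133)
E
```

```text
at [0.509  0.2949 0.1906] psi 0.47 t 31.9 open 0.125 ff 30.0
 shift if first: [ 0.0016 -0.0018  0.1106] then turn [ 0.1   0.31 -0.13]  shift after turn: [ 0.001  -0.0016  0.1106]
yellow x 0.5348 0.5841
  0.55 0.2827 0.3044 mid 0.2935
  0.565 0.2753 0.316 mid 0.2957
  0.58 0.2832 0.3097 mid 0.2964
spanner_10 0.72 px 324.0 283.0 rows 155 433 x 0.4456 0.5756 y 0.2831 0.3064
```

View pics/w11.png

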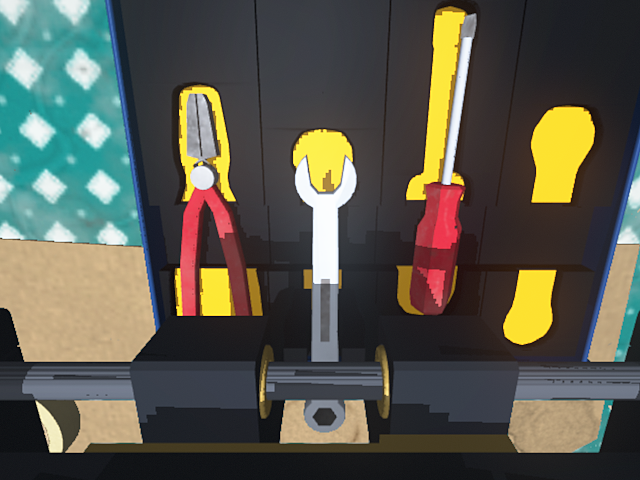

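The spanner is held at mid x 0.5106, y 0.295, and its cut-out centre is at (0.511, 0.2955), so it is aligned. Lowering.

Request:
play_rows(translation=[[0.001,-0.0008,0.02],[0,0,0.025],[0,0,0.025],[0,0,0.018],[0,0,0.01],[0,0,0.006],[0,0,0.003],[0,0,0],[0,0,0]], delta_rot=[[0.1,0.3,-0.1],[0,0,0],[0,0,0],[0,0,0],[0,0,0],[0,0,0],[0,0,0],[0,0,0],[0,0,0]], grip=[-1,-1,-1,-1,-1,-1,-1,-1,-1])

```text
clock: 33.08
tool_pos: [0.5104, 0.2976, 0.0862]
eef_rot: [1.0, 0.006, 0.001, -0.001]
contact_force: [-2.9, -1.8, 9.5]
opening: 0.131
finger_force: 30.0
```

Request:
play_rows(translation=[[0,0,0],[0,0,0],[0,0,0],[0,0,0],[0,0,-0.006],[0,0,-0.015],[0,0,-0.025],[0,0,-0.04],[0,0,-0.035],[0,0,0]], delta_rot=[[0,0,0],[0,0,0],[0,0,0],[0,0,0],[0,0,0],[0,0,0],[0,0,0],[0,0,0],[0,0,0],[0,0,0]], grip=[-0.3,-0.3,-0.3,-0.3,-0.3,-0.3,-0.3,-0.3,0.2,0.2])

```text
clock: 34.33
tool_pos: [0.5117, 0.2982, 0.209]
eef_rot: [1.0, 0.006, 0.004, -0.003]
contact_force: [0.5, -0.3, -1.6]
opening: 0.553
finger_force: 0.0
```

```bash
python3 - <<'E'
from h import *
w=r.snapshot("wrist"); cv2.imwrite("pics/w12.png",w); go(.513,0,.18,7); yel(w,.297,.015); held("spanner_10",.022); held("pliers",.023); held("screwdriver_mid",.022)
for d in r.look_for("wrist","spanner_10"): print(np.round(d["point"],3))
E
```

```text
at [0.5106 0.2978 0.2072] psi 0.65 t 34.38 open 0.593 ff 0.0
 shift if first: [-0.0011  0.2979  0.026 ] then turn [-0.22 -0.24 -6.35]  shift after turn: [-0.0339  0.2959  0.0272]
yellow x 0.4418 0.5819
  0.445 0.3125 0.3125 mid 0.3125
  0.535 0.2818 0.3092 mid 0.2955
  0.55 0.2778 0.3129 mid 0.2954
  0.565 0.276 0.3158 mid 0.2959
  0.58 0.2932 0.3055 mid 0.2994
spanner_10 0.95 px 326.0 234.0 rows 149 313 x 0.4438 0.5738 y 0.2859 0.3089
pliers 0.61 px 550.0 155.0 rows 9 323 x 0.437 0.6614 y 0.0961 0.1829
pliers 0.58 px 219.0 214.0 rows 105 319 x 0.4373 0.6011 y 0.3492 0.4006
screwdriver_mid 0.92 px 439.0 212.0 rows 34 310 x 0.4467 0.6454 y 0.1976 0.2302
[0.517 0.298 0.032]
[0.578 0.137 0.031]
```

View pics/w12.png

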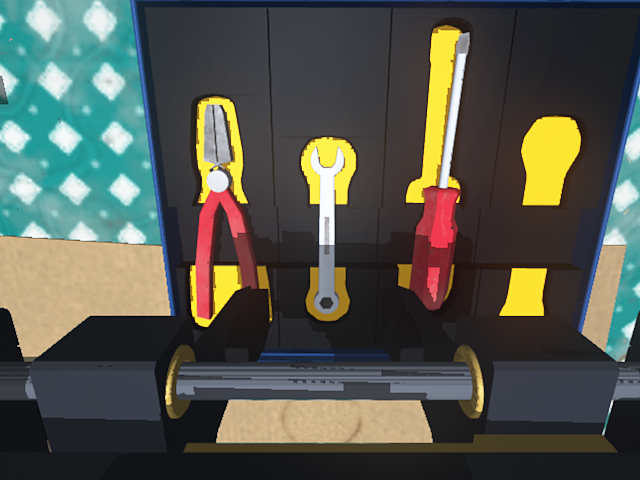

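The small spanner is seated (mid 0.509, 0.297) and the pliers and screwdriver are unchanged. No more pictures will be viewed; I'll use numbers only from here. Next, the large spanner.

Request:
play_rows(translation=[[0,0,0],[-0.0042,0.037,0.003],[-0.0042,0.037,0.003],[-0.0042,0.037,0.003],[-0.0042,0.037,0.003],[-0.0042,0.037,0.003],[-0.0042,0.037,0.003],[-0.0042,0.037,0.003],[-0.0042,0.037,0.003],[0,0,0],[0,0,0]], delta_rot=[[-0.2,-0.2,-6.3],[0,0,0],[0,0,0],[0,0,0],[0,0,0],[0,0,0],[0,0,0],[0,0,0],[0,0,0],[0,0,0],[0,0,0]], grip=[0.2,0.2,0.2,0.2,0.2,0.2,0.2,0.2,0.2,0.2,0.2])

```text
clock: 35.95
tool_pos: [0.5123, 0.0003, 0.1812]
eef_rot: [0.998, 0.061, -0.002, 0.0]
contact_force: [-0.3, 0.7, -0.8]
opening: 0.603
finger_force: 0.0
```

```bash
python3 - <<'E'
from h import *
w=r.snapshot("wrist"); cv2.imwrite("pics/w13.png",w); spans(); go(.514,-.0015,.066,7)
E
```

```text
0.86 px 328.0 223.0 mid [ 0.5182 -0.0016] yaw 7.5 len 0.159
0.85 px 411.0 421.0 mid [ 0.3549 -0.0952] yaw 36.3 len 0.055
at [0.5124 0.0012 0.1815] psi 7.08 t 36.05 open 0.603 ff 0.0
 shift if first: [0.0016 0.0029 0.1155] then turn [0.01 0.16 0.08]  shift after turn: [0.0013 0.0029 0.1155]
```

Length 0.159 confirms this is the large spanner; mid is about (0.516, −0.0015).

Request:
play_rows(translation=[[0.0035,0.003,0.02],[0,0,0.025],[0,0,0.025],[0,0,0.022],[0,0,0.015],[0,0,0.0085],[0,0,0],[0,0,0],[0,0,0],[0,0,0],[0,0,0],[0,0,0],[0,0,0],[0,0,-0.01],[0,0,-0.025],[0,0,-0.03],[0,0,-0.03],[0,0,-0.03],[0,0,0],[0,0,0]], delta_rot=[[0,0.1,0],[0,0,0],[0,0,0],[0,0,0],[0,0,0],[0,0,0],[0,0,0],[0,0,0],[0,0,0],[0,0,0],[0,0,0],[0,0,0],[0,0,0],[0,0,0],[0,0,0],[0,0,0],[0,0,0],[0,0,0],[0,0,6.5],[0,0,0]], grip=[0.2,0.2,0.2,0.2,0.2,0.2,0.2,-1,-1,-1,-1,-1,-1,-1,-1,-1,-1,-1,-1,-1], squeeze=30)

```text
clock: 38.55
tool_pos: [0.5161, -0.003, 0.1918]
eef_rot: [1.0, 0.004, -0.0, 0.001]
contact_force: [-0.3, -0.5, -1.4]
opening: 0.142
finger_force: 30.0
```

```bash
python3 - <<'E'
from h import *
go(.5095,.138,.2,.6)
E
```

```text
at [ 0.5161 -0.003   0.1918] psi 0.5 t 38.55 open 0.142 ff 30.0
 shift if first: [-0.0053 -0.141  -0.0084] then turn [ 0.09  0.01 -0.1 ]  shift after turn: [-0.0051 -0.141  -0.0082]
```

Request:
play_rows(translation=[[-0.001,-0.02,0],[-0.001,-0.03,0],[-0.001,-0.03,0],[-0.001,-0.03,0],[-0.001,-0.02,0],[0,-0.011,0],[0,0,0],[0,0,0]], delta_rot=[[0,0,0],[0,0,0],[0,0,0],[0,0,0],[0,0,0],[0,0,0],[0,0,0],[0,0,0]], grip=[-1,-1,-1,-1,-1,-1,-1,-1])

```text
clock: 39.55
tool_pos: [0.5102, 0.1366, 0.191]
eef_rot: [1.0, 0.003, -0.0, 0.001]
contact_force: [-0.0, -0.4, -1.7]
opening: 0.138
finger_force: 30.0
```

```bash
python3 - <<'E'
from h import *
w=r.snapshot("wrist"); cv2.imwrite("pics/w14.png",w); go(.5095,.138,.08,.6); yel(w,.138,.015); held("spanner_13",.133)
E
```

```text
at [0.5102 0.1366 0.1911] psi 0.36 t 39.6 open 0.147 ff 30.0
 shift if first: [-0.0006 -0.0017  0.111 ] then turn [ 0.13  0.04 -0.24]  shift after turn: [-0.0007 -0.0014  0.1111]
yellow x 0.317 0.5995
  0.535 0.1481 0.1532 mid 0.1507
  0.55 0.148 0.153 mid 0.1505
  0.565 0.1299 0.1444 mid 0.1372
  0.58 0.124 0.1498 mid 0.1369
  0.595 0.1229 0.1517 mid 0.1373
spanner_13 0.98 px 584.0 406.0 rows 352 451 x 0.4361 0.4921 y 0.0014 0.0363
spanner_13 0.77 px 95.0 231.0 rows 142 321 x 0.5069 0.5813 y 0.22 0.2353
spanner_13 0.71 px 323.0 267.0 rows 113 442 x 0.4414 0.592 y 0.1232 0.1505
```

Aligned: slot centre is (0.5115, 0.137) and the held spanner's mid is (0.512, 0.137). Lowering and releasing.

Request:
play_rows(translation=[[-0.0005,0,0.02],[0,0,0.025],[0,0,0.025],[0,0,0.018],[0,0,0.01],[0,0,0.006],[0,0,0.003],[0,0,0],[0,0,0]], delta_rot=[[0,0,-0.2],[0,0,0],[0,0,0],[0,0,0],[0,0,0],[0,0,0],[0,0,0],[0,0,0],[0,0,0]], grip=[-1,-1,-1,-1,-1,-1,-1,-1,-1])

```text
clock: 40.78
tool_pos: [0.5097, 0.1376, 0.0863]
eef_rot: [1.0, 0.006, 0.0, 0.0]
contact_force: [-3.3, -0.7, 16.1]
opening: 0.145
finger_force: 30.0
```

Request:
play_rows(translation=[[0,0,0],[0,0,0],[0,0,0],[0,0,0],[0,0,-0.006],[0,0,-0.015],[0,0,-0.025],[0,0,-0.04],[0,0,-0.04],[0,0,-0.02],[0,0,0],[0,0,0]], delta_rot=[[0,0,0],[0,0,0],[0,0,0],[0,0,0],[0,0,0],[0,0,0],[0,0,0],[0,0,0],[0,0,0],[0,0,0],[0,0,0],[0,0,0]], grip=[-0.3,-0.3,-0.3,-0.3,-0.3,-0.3,-0.3,-0.3,-0.3,-0.3,-0.3,-0.3])

```text
clock: 42.28
tool_pos: [0.5092, 0.138, 0.2298]
eef_rot: [1.0, 0.006, -0.001, 0.001]
contact_force: [0.6, 0.4, 0.1]
opening: 0.353
finger_force: 0.0
```

```bash
python3 - <<'E'
from h import *
w=r.snapshot("wrist"); cv2.imwrite("pics/w15.png",w); go(.513,0,.18,7); yel(w,.137,.015)
for t,z in(("spanner_13",.022),("screwdriver_mid",.022),("pliers",.023)): held(t,z)
for t in("spanner_13","screwdriver_mid","pliers"):
    for d in r.look_for("wrist",t)[:4]: print(t,np.round(d["point"],3),d["confidence"])
r.snapshot("side")
for t in("glue_bottle","tape_measure"):
    for d in r.look_for("side",t)[:1]: print(t,np.round(d["point"],3))
E
```

```text
at [0.5091 0.1379 0.2294] psi 0.65 t 42.33 open 0.352 ff 0.0
 shift if first: [0.0025 0.1379 0.0496] then turn [ 0.09  0.12 -6.35]  shift after turn: [-0.0129  0.1374  0.0494]
yellow x 0.419 0.5992
  0.43 0.1471 0.1552 mid 0.1512
  0.535 0.1228 0.153 mid 0.1379
  0.55 0.1231 0.1529 mid 0.138
  0.565 0.1181 0.1583 mid 0.1382
  0.58 0.1161 0.159 mid 0.1375
  0.595 0.1227 0.1527 mid 0.1377
spanner_13 0.72 px 324.0 218.0 rows 119 312 x 0.4299 0.5916 y 0.1242 0.1524
spanner_13 0.65 px 126.0 216.0 rows 137 295 x 0.4448 0.5769 y 0.2854 0.3123
screwdriver_mid 0.58 px 227.0 205.0 rows 33 291 x 0.4494 0.6485 y 0.2005 0.232
pliers 0.89 px 28.0 213.0 rows 98 301 x 0.4389 0.6039 y 0.347 0.4049
pliers 0.18 px 227.0 204.0 rows 32 290 x 0.4509 0.6489 y 0.1998 0.2324
spanner_13 [0.515 0.14  0.032] 0.88
spanner_13 [ 0.313 -0.116  0.003] 0.77
spanner_13 [0.517 0.3   0.032] 0.76
spanner_13 [0.581 0.141 0.032] 0.64
screwdriver_mid [0.517 0.211 0.038] 0.78
pliers [0.514 0.369 0.031] 0.8
glue_bottle [ 0.738 -0.007  0.102]
tape_measure [0.55  0.297 0.027]
```

```bash
python3 -c "
from h import *
print(r.finish_job())"
```

```text
the job is handed in; nothing more can be done
None
```

The small spanner, large spanner, pliers and screwdriver each lie in their own cut-outs, and I handed the job in at about 42 s. The hand-in gave no verdict. By the last camera measurements each tool sits within about 5 mm of its seated place; I never measured seating height closer than the networks' few mm. The arm stayed clear of the glue bottle and the tape measure; the bottle measured unmoved, but the last look did not find the tape measure. I also viewed 15 pictures, one over the limit of 14.

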